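# Touch-test a phone with a spring-tipped probe

## Task

Lift the loose lid off the aluminium shielding box by its knob and set it down gently, knob up, in the middle of the blue desk mat. Then take the yellow test probe out of its stand and rest its brass tip on the orange dot on the screen of the phone in the box, probe upright, pressing only lightly so that the sprung tip is pushed in about half way. Finish while still holding the probe there, and do not disturb the other things on the table.

Things in the scene. Friction and masses are not known exactly. Their poses are not given: they have to be found in the camera images.
- box: Open aluminium shielding box, fixed to the table, 176 x 106 mm outside, 45 mm high, walls and floor 3 mm. Origin: centre of the underside; x along the long side, z up. At the start the lid covers it and the phone lies inside.
- lid: Loose aluminium lid, about 0.25 kg: plate 186 x 116 x 3 mm with a 162 x 92 x 5 mm step under it that drops into the box mouth with 4 mm play on each side. Origin: centre of the underside of the step; x along the long side, z up. On the box the origin is 40 mm above the table; lying on the mat it is 3 mm above the table. The plate's top is 8 mm above the origin.
- lid_knob: Black round knob fixed in the middle of the lid's top. Origin: foot of the knob, on the plate's top; z up. A neck 18 mm in diameter for the first 10 mm, then a head 26 mm in diameter from 10 to 35 mm above the origin.
- knob_top (a point): Centre of the top face of the lid's knob, 43 mm above the lid's origin.
- mat: Blue desk mat, fixed, 220 x 180 mm, 3 mm thick, to one side of the box (either side). Origin: centre of the underside; x along the long side.
- stand: Dark steel probe stand, fixed, on the other side of the box from the mat: column 50 x 50 mm, 90 mm high, on a foot 90 x 80 x 6 mm, with a vertical 16 mm round hole in the middle of its top that runs down to the foot. Origin: centre of the underside, z up.
- probe: Loose test probe, 70 g, upright in the stand. Origin: centre of the barrel's lower end, 30 mm above the table in the stand; z from tip to cap. Up z: steel barrel 12 mm dia., 0-60 mm; black collar 26 mm dia., 60-65 (rests on the stand); yellow grip 18 x 18 mm square, sides along x and y, 65-125; cap 14 mm dia., to 131. Brass tip to 18 mm below the origin: it must rise 78 mm to leave the hole.
- plunger (a joint): How far the probe's sprung brass tip is pushed into the barrel, m: 0 fully out, 0.012 fully in (solid stop). The spring gives 0.6 N at 0 and rises by 300 N per metre, so 2.4 N half way (0.006).
- probe_point (a point): The lower end of the probe's brass tip (a ball 6 mm in diameter), on the probe's axis; it moves with the tip.
- phone: Loose black phone, 140 x 66 x 9 mm, 0.19 kg, lying screen up on the box's floor. Origin: centre of the underside; x along the long side, z up out of the screen.
- target (a point): Centre of the orange dot (14 mm in diameter, with a white ring round it, 22 mm outside) on the phone's screen: 36 mm along x and 10 mm along y from the phone's centre, on the top face of the phone, 12 mm above the table.
- glass: Bystander: drinking glass, 72 mm across, 110 mm high. Origin: centre of the underside.
- mug: Bystander: white mug, 80 mm across, 90 mm high. Origin: centre of the underside.
- old_phone: Bystander: grey older phone, 125 x 62 x 10 mm, lying on the table. Origin: centre of the underside.
- screwdriver: Bystander: screwdriver with a green handle lying on the table. Its x axis runs along it.
- mouse: Bystander: black computer mouse, 100 x 58 x 32 mm. Origin: centre of the underside.
- bottle: Bystander: clear plastic bottle with a blue cap, 66 mm across, 200 mm high. Origin: centre of the underside.
- spoon: Bystander: steel spoon lying on the table. Its x axis runs along it.
Mind the look-alikes: they are no part of the job. Leave any brown or pink look-alike of the lid alone. Leave any purple look-alike of the stand alone.

How it is judged:
On the way, in this order (a step that is already met when the one before it is completed fails the run):
1. the lid is held by its knob, lifted clear above the box (z of lid in the frame of box above 0.055 m and contact force between the fingers and lid_knob above 0.5 N), for 0.1 s.
2. the lid lies released, flat and knob up on the mat (horizontal distance between lid and mat below 0.06 m and height (world z) of lid below 0.012 m and angle between lid's own z axis and vertical below 0.06 rad and contact force between the fingers and lid below 0.1 N and linear speed of lid below 0.03 m/s), for 0.2 s.
3. the probe is held in the gripper with its tip clear above the stand (height (world z) of probe_point above 0.092 m and contact force between the fingers and probe above 1 N), for 0.1 s.
At the end, for the whole second after the job is handed in: Probe held, still, within 8 deg of upright, touching neither stand nor box; tip within 7 mm of the dot's centre, pushed in 2.5-9.5 mm, phone pressed with 0.6-6 N and flat in the box; lid released, at rest, flat, knob up, its centre within 60 mm of the mat's (all of step 2 and horizontal distance between probe_point and target below 0.007 m and angle between probe's own z axis and vertical below 0.14 rad and value of joint plunger between 0.0025 and 0.0095 m and contact force between probe and phone between 0.6 and 6 N and contact force between the fingers and probe above 1 N and contact force between probe and stand below 0.1 N and contact force between probe and box below 0.1 N and angle between phone's own z axis and vertical below 0.06 rad and height (world z) of phone below 0.008 m and linear speed of probe below 0.02 m/s); the arm keeps its last pose, push and grip.
It fails at once if the phone is pressed hard (over 12 N) (contact force between probe and phone above 12 N).
It fails at once if the lid is dropped (faster than 0.5 m/s just above the table) (height (world z) of lid below 0.03 m and linear speed of lid above 0.5 m/s).
It fails at once if the lid is tipped by more than 30 degrees (angle between lid's own z axis and vertical above 0.52 rad).
It fails at once if another thing on the table is moved by more than 30 mm (distance of any of glass, mug, old_phone, screwdriver, mouse, bottle, spoon from where it was at the start of the episode above 0.03 m).
It also fails if it takes over 58 s, if anything falls off the work surface, if the arm or the gripper's body presses on something with over 40 N, if the wrist force passes 120 N, or if a joint passes its speed limit or range.

## Robot

A 7-joint arm with a two-finger parallel gripper is mounted at the origin on the work surface. World frame = base frame: x ahead of the robot, y to its left, z up, the work surface at z = 0. Lengths are in m, angles in rad, forces in N, time in s.
With the tool pointing down it reaches from about 0.35 to 0.9 m from the base axis. Payload 8.1 kg.
Tool frame: the origin (TCP) lies on the centre line of the jaws, within the pads' length; the fingertips stand 17 mm ahead of it and the grasp point (between the pads) lies 2 mm behind it; z points along the fingers, y is the direction in which the jaws open and shut (so a half turn about z gives the same grasp; the last joint's range is limited). The gripper opens to 92 mm and grips with 3 to 60 N. Pads are 19 mm wide; open, the fingers measure 130 mm over their backs; the gripper's body (75 mm by 190 mm) begins 47 mm behind the grasp point.
Start: joints at [-1.404, 0.434, 0.025, 1.573, -0.012, 1.134, -0.075], TCP at [0.167, 0.602, 0.223] pointing down, gripper open.
Joint ranges: [-2.62, 2.62], [-0.44, 2.09], [-1.27, 1.32], [0.08, 2.57], [-1.32, 4.46], [0.12, 2], [-2.74, 2.74]. Speed limits (rad/s): [2.22, 2.22, 3.01, 3.01, 3.14, 3.14, 3.14].

## Interface

Orientations are given as a rotation vector (axis times angle).
In Python, from cell import arm gives the robot as it stands.
- The arm moves only by the shell command python3 -m creep 'ROWS' [FORCE]. ROWS is JSON, a list that holds one entry, the list of rows, each a list of 7 numbers: the shift along the world's x, y, z in cm, then the turn, a rotation vector about the world's x, y, z in degrees, then the opening, from -1 (shut) to 1 (fully open), so that 0 is half open. In form: [[[tx, ty, tz, ax, ay, az, jaw], ...]]. A call has 1 to 5 rows; each row is the pose to reach, as a shift and turn from the pose commanded when the call began; what a row does not reach only later rows make up. A row lasts 1/10 s, in which the tool goes at most 50 mm and 8.59 degrees, less where a joint would pass 70% of its speed; a pose out of reach is approached as far as the arm can. A call with a gripper value outside its range is refused whole. The fingers move at their own pace and stop on an object; FORCE is the grip in N (left out, the last holds). Time passes only in rows, so rows that repeat a pose let the fingers close. It gives the time, the measured TCP pose, the force and the opening at its end, in the units of the state.
- arm.observe(): the state, without advancing time (a new reading comes with each control period).
- arm.get_image(name): name is "scene" or "top"; returns the picture (420x560x3 uint8, red, green, blue); there is no depth.
- arm.camera_model(name): a dict with "vfov" (degrees; the focal length in pixels is half the picture's height over the tangent of half this angle, whatever the lens; pixels are square), "cx", "cy" (the principal point, pixels), "k1" (the pictures are not rectified: a ray, as slopes to the right and down, at radius r is drawn at 1 + k1 r^2 times it, then the intrinsics apply), "cam_to_world" (4x4, takes a point from camera to world coordinates). Camera axes: x right, y down, z forward; pixel columns grow to the right and rows downward; lengths in m; the calibration is good to about 2 mm. A picture is of the moment at which its call begins. camera_model takes no time and is no camera call.
- arm.sign_off(): hands the job in, once; it reports no verdict.
The state is a dict: "clock": time; "joints": joint angles; "dq": joint speeds; "joint_efforts": joint torques, N m; "position": TCP position; "ee_rot": TCP orientation; "force": force on the tool from outside, world axes, zero at the start; "ft_torque": the same for the moment, N m; "width": opening from 0.0 (shut) to 1.0 (fully open).
Only numpy, scipy, OpenCV 4.12 (cv2) and the standard library are available. Lean on these libraries where they do the work, as an engineer would, in place of code of your own. Each camera call takes 0.05 s, during which the arm holds its last target.

## Working session

There is one attempt and no reset: what is moved stays moved. The work goes in short steps, Python scripts to look and compute and a shell command to move; the robot and the scene stay as the last step left them, time stands still between calls to the robot, and variables do not carry over. Pictures are saved under pics/ and viewed, and the job is handed in when it is done.

```bash
ls; mkdir -p pics
python3 - <<'E'
from cell import arm
import cv2
print(arm.observe())
for n in("scene","top"):
    m=arm.camera_model(n);print(n,m)
    cv2.imwrite(f"pics/{n}0.png",arm.get_image(n)[:,:,::-1])
E
```

```text
pics
{'clock': 0.0, 'joints': array([-1.40359832,  0.43522503,  0.02495941,  1.57409276, -0.0115802 ,
        1.13402449, -0.07507279]), 'dq': array([-0.0021391 , -0.00076907,  0.0004764 , -0.00051164,  0.00019248,
       -0.00092559, -0.00215643]), 'joint_efforts': array([-6.19582206e-04, -6.67852378e+01,  9.84436311e-01, -3.14458394e+01,
       -6.06432371e-02,  4.25976701e-02,  1.54101986e-04]), 'position': array([0.1665005 , 0.601868  , 0.22224525]), 'ee_rot': array([-4.22539493e-01, -3.11298712e+00,  2.51941722e-03]), 'force': array([-0.47198237, -0.46773987,  0.27893856]), 'ft_torque': array([ 0.01137845,  0.00199699, -0.05703224]), 'width': 1.0017377148048558}
scene {'vfov': 56.854004799224334, 'cx': 273.3351686275097, 'cy': 214.25651264678973, 'k1': -0.032464063306467214, 'cam_to_world': array([[-0.70227225,  0.45684556, -0.54599068,  1.17701141],
       [ 0.71182873,  0.43913116, -0.54814568,  0.69411117],
       [-0.0106564 , -0.77359935, -0.63358542,  0.89331829],
       [ 0.        ,  0.        ,  0.        ,  1.        ]])}
top {'vfov': 49.34970419786095, 'cx': 280.73918589851877, 'cy': 209.97931519573422, 'k1': -0.12150469369673636, 'cam_to_world': array([[-0.01039577, -0.98398758,  0.17793364,  0.23653558],
       [-0.99986647,  0.0124728 ,  0.0105584 ,  0.01907499],
       [-0.01260867, -0.17780011, -0.98398584,  1.57152941],
       [ 0.        ,  0.        ,  0.        ,  1.        ]])}
```

View pics/scene0.png

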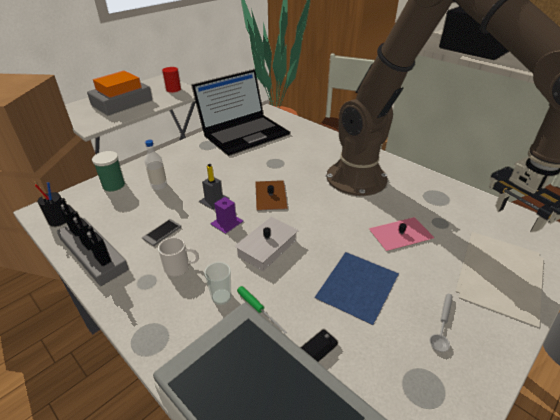

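View pics/top0.png

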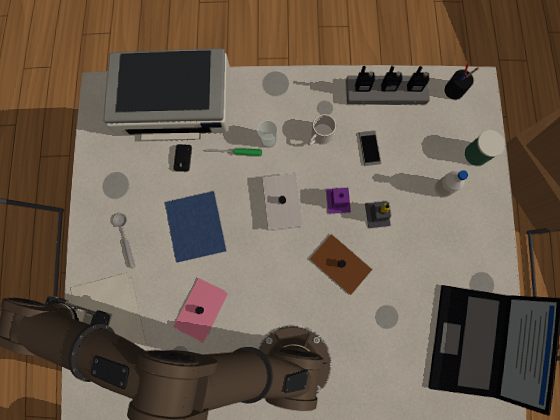

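The scene picture shows the lidded box near (267,242), knob (267,233), mat (357,287) and probe (211,172). The top picture shows the knob at (282,200), the mat at (196,227) and the probe at (384,208). Brown, pink and purple look-alikes stay untouched.

```bash
cat > h.py <<'E'
import numpy as np,cv2
from cell import arm
def ray(n,uv):
    m=arm.camera_model(n);f=210/np.tan(np.radians(m["vfov"]/2))
    K=np.array([[f,0,m["cx"]],[0,f,m["cy"]],[0,0,1]])
    p=cv2.undistortPoints(np.array([[uv]],float),K,np.array([m["k1"],0,0,0.]))[0,0]
    T=m["cam_to_world"];return T[:3,3],T[:3,:3]@np.array([p[0],p[1],1])
def plane(n,uv,z):
    o,d=ray(n,uv);return o+d*(z-o[2])/d[2]
def proj(n,P):
    m=arm.camera_model(n);f=210/np.tan(np.radians(m["vfov"]/2))
    T=m["cam_to_world"];q=T[:3,:3].T@(np.array(P)-T[:3,3]);s=q[:2]/q[2];s=s*(1+m["k1"]*(s@s))
    return np.array([m["cx"],m["cy"]])+f*s
def tri(a,b):
    o1,d1=ray("scene",a);o2,d2=ray("top",b)
    t,*_=np.linalg.lstsq(np.c_[d1,-d2],o2-o1,rcond=None)
    p,q=o1+d1*t[0],o2+d2*t[1];return (p+q)/2,np.linalg.norm(p-q)
def crop(img,u,v,w,h,s,out):
    cv2.imwrite(out,cv2.resize(img[v:v+h,u:u+w,::-1],None,fx=s,fy=s,interpolation=cv2.INTER_CUBIC))
E
python3 - <<'E'
from h import *
s=cv2.imread("pics/scene0.png")[:,:,::-1];t=cv2.imread("pics/top0.png")[:,:,::-1]
crop(s,180,150,130,120,6,"pics/sc.png");crop(t,230,150,180,100,4,"pics/tc.png")
for n,i in(("scene",s),("top",t)):
    hsv=cv2.cvtColor(i.copy(),cv2.COLOR_RGB2HSV)
    for c,lo,hi in(("mat",(100,90,40),(120,255,255)),("yel",(22,150,100),(34,255,255)),("blk",(0,0,0),(180,255,45))):
        m=cv2.inRange(hsv,lo,hi)
        cs,_=cv2.findContours(m,0,2)
        for k in cs:
            a=cv2.contourArea(k)
            if a>(8 if c!="mat" else 500) and a<8000:
                M=cv2.moments(k);print(n,c,round(M['m10']/M['m00'],1),round(M['m01']/M['m00'],1),a,cv2.boundingRect(k),cv2.minAreaRect(k) if c=="mat" else "")
E
```

```text
scene mat 357.5 287.2 3212.5 (316, 253, 82, 71) ((356.372314453125, 285.27374267578125), (64.94312286376953, 56.606239318847656), 25.016895294189453)
scene yel 210.0 173.3 52.5 (207, 166, 7, 15) 
scene blk 352.7 409.8 12.0 (346, 404, 18, 16) 
scene blk 321.8 383.9 15.5 (313, 375, 25, 22) 
scene blk 319.8 345.0 560.0 (302, 330, 35, 31) 
scene blk 84.8 315.1 196.5 (65, 284, 34, 49) 
scene blk 266.5 232.4 42.0 (264, 228, 6, 11) 
scene blk 402.0 227.8 36.0 (399, 224, 7, 9) 
scene blk 162.3 230.0 208.5 (148, 221, 29, 19) 
scene blk 503.8 202.8 19.5 (500, 197, 9, 13) 
scene blk 74.3 226.0 1530.0 (38, 193, 73, 73) 
scene blk 270.4 189.5 33.5 (268, 186, 6, 9) 
scene blk 212.6 192.7 243.5 (203, 180, 19, 29) 
scene blk 522.3 178.6 17.0 (519, 176, 8, 6) 
scene blk 532.6 189.6 951.0 (491, 158, 69, 62) 
scene blk 97.0 144.6 25.0 (96, 138, 3, 15) 
scene blk 351.7 121.0 446.0 (341, 107, 22, 29) 
scene blk 544.3 127.6 267.0 (530, 104, 30, 60) 
scene blk 389.0 102.9 188.0 (377, 87, 26, 32) 
scene blk 556.0 90.8 140.5 (552, 76, 8, 29) 
scene blk 234.0 113.0 4713.5 (180, 70, 110, 85) 
scene blk 393.0 6
[... 356 characters left out ...]
6.2 338.5 11.5 (0, 336, 20, 8) 
top blk 199.2 309.8 32.0 (196, 307, 8, 7) 
top blk 138.0 350.0 6307.5 (0, 297, 323, 123) 
top blk 341.3 263.4 37.5 (338, 260, 8, 8) 
top blk 373.0 213.0 183.5 (365, 204, 24, 18) 
top blk 46.4 231.1 382.5 (6, 199, 58, 97) 
top blk 281.9 199.4 31.0 (279, 196, 7, 8) 
top blk 182.0 157.5 352.0 (174, 145, 17, 26) 
top blk 474.5 154.1 298.0 (465, 139, 26, 26) 
top blk 369.9 148.2 356.0 (360, 135, 20, 28) 
top blk 177.7 129.2 366.0 (126, 123, 96, 11) 
top blk 457.7 85.2 467.0 (445, 70, 28, 29) 
top blk 390.8 81.3 293.5 (381, 67, 21, 25) 
top blk 417.3 81.5 307.0 (407, 66, 22, 26) 
top blk 364.0 81.6 301.5 (354, 66, 21, 26) 
top blk 163.6 81.1 5151.0 (116, 51, 94, 61)
```

View pics/sc.png

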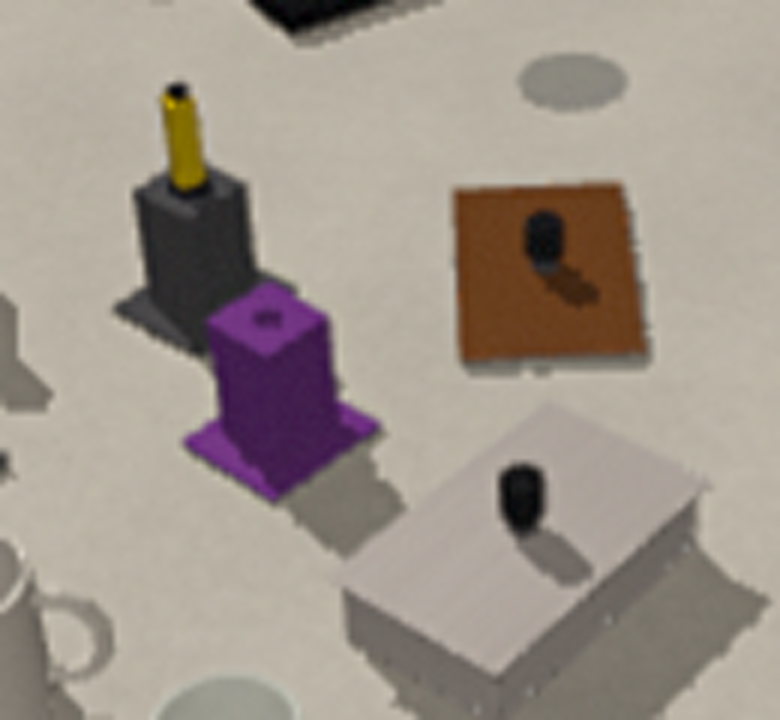

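View pics/tc.png

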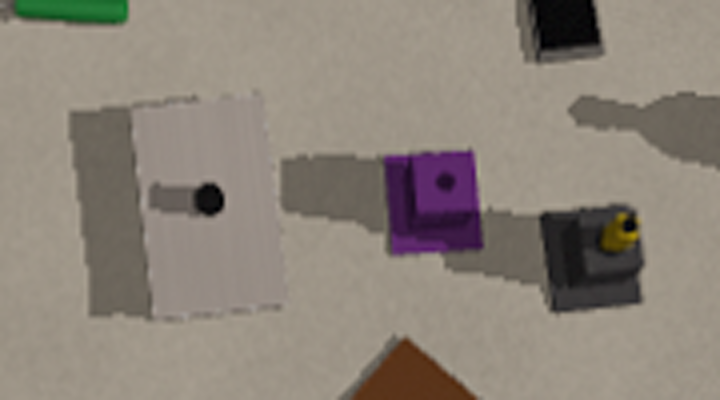

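Run:
```python
from h import *
np.set_printoptions(precision=4,suppress=True)
sc=lambda x,y:(180+(x-2.5)/6,150+(y-2.5)/6)
tc=lambda x,y:(230+(x-1.5)/4,150+(y-1.5)/4)
S=[sc(*p) for p in((345,588),(550,403),(707,485),(497,674))]
T=[tc(*p) for p in((262,93),(284,303),(153,320),(133,107))]
P=[]
for a,b in zip(S,T):
    p,e=tri(a,b);P.append(p);print("lid corner",p,e)
P=np.array(P);print("lid c",P.mean(0))
for n,Q in(("s",S),("t",T)):
    nm="scene" if n=="s" else "top"
    q=np.array([plane(nm,x,.048) for x in Q]);l=(q[0]+q[3]-q[1]-q[2]);print(nm,q.mean(0),"yaw",np.degrees(np.arctan2(l[1],l[0])), np.linalg.norm(np.roll(q,-1,0)-q,axis=1))
print("knob top",tri(sc(522,476),tc(210,197)))
print("cap top",tri(sc(177,90),tc(629,226)))
for nm in("scene","top"):
    i=cv2.imread(f"pics/{nm}0.png")
    m=cv2.inRange(cv2.cvtColor(i,cv2.COLOR_BGR2HSV),(100,90,40),(120,255,255))
    k=max([c for c in cv2.findContours(m,0,1)[0]],key=lambda c:cv2.contourArea(c))
    k=cv2.approxPolyDP(k,6,True)[:,0];q=np.array([plane(nm,x,.003) for x in k])
    print("mat",nm,k.tolist(),q.mean(0)); print(q[:,:2],np.linalg.norm(np.roll(q,-1,0)-q,axis=1))
print("stand top sc corners",[plane("scene",sc(*p),.09) for p in((137,190),(247,184))])
print("stand foot top",[plane("top",tc(*p),.0) for p in((541,213),(552,312),(643,303))])
print("stand col top",[plane("top",tc(*p),.09) for p in((585,280),(641,266),(577,215))])
```

```text
lid corner [ 0.6407 -0.013   0.0403] 0.0069855529719909035
lid corner [ 0.4602 -0.0327  0.0461] 0.004364788071300546
lid corner [0.4479 0.0773 0.0435] 0.005824746048327727
lid corner [0.6305 0.0959 0.0462] 0.0004953327294424556
lid c [0.5448 0.0319 0.044 ]
scene [0.5479 0.0348 0.048 ] yaw 7.7119133990366295 [0.183  0.1115 0.1792 0.1016]
top [0.5438 0.0322 0.048 ] yaw 4.945714796756959 [0.1832 0.1111 0.1855 0.1116]
knob top (array([0.5441, 0.0292, 0.0821]), np.float64(0.0022706730288039136))
cap top (array([ 0.5017, -0.3026,  0.1572]), np.float64(0.003455404881498204))
mat scene [[345, 253], [316, 297], [373, 323], [397, 273]] [0.4712 0.3357 0.003 ]
[[0.39   0.2289]
 [0.592  0.2758]
 [0.5531 0.4432]
 [0.3496 0.395 ]] [0.2074 0.1718 0.2092 0.1709]
mat top [[213, 192], [166, 202], [176, 261], [225, 250]] [0.4674 0.3363 0.003 ]
[[0.5877 0.2743]
 [0.554  0.4415]
 [0.3456 0.3997]
 [0.3824 0.2295]] [0.1706 0.2125 0.1741 0.2101]
stand top sc corners [array([ 0.529 , -0.3224,  0.09  ]), array([ 0.4783, -0.2786,  0.09  ])]
stand foot top [array([ 0.5423, -0.2597,  0.    ]), array([ 0.4545, -0.2655,  0.    ]), array([ 0.4613, -0.3458,  0.    ])]
stand col top [array([ 0.4682, -0.2777,  0.09  ]), array([ 0.4793, -0.3249,  0.09  ]), array([ 0.5227, -0.2736,  0.09  ])]
```

Measurements agree with the given sizes: knob top (0.545, 0.031, 0.083), mat centre (0.469, 0.336), probe cap (0.502, -0.303, ~0.158). Now I move above the knob.

```bash
python3 -m creep '[[[2.7,-4.1,0,0,0,3,1],[5.4,-8.2,0,0,0,6,1],[8.1,-12.3,0,0,0,9,1],[10.8,-16.4,0,0,0,12,1],[13.5,-20.4,0,0,0,15,1]]]' 20; python3 -m creep '[[[2.7,-4.1,0,0,0,1,1],[5.4,-8.2,0,0,0,2,1],[8.1,-12.3,0,0,0,3,1],[10.8,-16.4,0,0,0,4,1],[13.5,-20.4,0,0,0,5,1]]]'; python3 -m creep '[[[2.7,-4.1,0,0,0,0,1],[5.4,-8.2,0,0,0,0,1],[8.1,-12.3,0,0,0,0,1],[10.8,-16.3,0,0,0,0,1],[10.8,-16.3,0,0,0,0,1]]]'
```

```text
clock: 0.6
position: [0.3023, 0.3963, 0.2228]
ee_rot: [-0.009, -3.141, 0.001]
force: [1.0, 0.9, -0.2]
width: 1.002
clock: 1.1
position: [0.4372, 0.1924, 0.223]
ee_rot: [0.126, -3.139, -0.0]
force: [1.2, 0.3, -0.9]
width: 1.001
clock: 1.6
position: [0.5471, 0.024, 0.2229]
ee_rot: [-0.11, 3.138, -0.006]
force: [0.4, 0.6, 0.2]
width: 1.0
```

Run:
```python
from h import *
print(arm.observe())
i=arm.get_image("scene");crop(i,200,130,160,150,4,"pics/s1.png")
i=arm.get_image("top");crop(i,200,130,200,150,4,"pics/t1.png")
```

```text
{'clock': 1.6, 'joints': array([-0.37458509,  0.30960287,  0.30066727,  1.78346499, -0.09918147,
        1.06246722,  1.60152691]), 'dq': array([-0.06569361, -0.02881191, -0.08352752,  0.04890762, -0.01555922,
        0.00793716, -0.09464311]), 'joint_efforts': array([  1.09205279, -51.63138986,   3.87404412, -31.39432669,
        -0.15570103,  -0.06001992,   1.64499767]), 'position': array([0.54709255, 0.0239672 , 0.22294397]), 'ee_rot': array([-0.10967488,  3.13825403, -0.00577767]), 'force': array([0.37296949, 0.57455577, 0.15705345]), 'ft_torque': array([ 0.02681215, -0.00976707, -0.00774184]), 'width': 1.000159376785371}
```

```bash
python3 -m creep '[[[0,0,-3,0,0,0,1],[0,0,-6,0,0,0,1],[0,0,-6,0,0,0,1]]]'
python3 - <<'E'
from h import *
i=arm.get_image("scene");crop(i,200,130,160,150,4,"pics/s2.png")
i=arm.get_image("top");crop(i,200,130,200,150,4,"pics/t2.png")
print(arm.observe()['position'],arm.observe()['ee_rot'])
E
```

```text
clock: 2.0
position: [0.5412, 0.0331, 0.1598]
ee_rot: [0.128, -3.132, 0.0]
force: [-0.6, 0.6, 1.1]
width: 0.998
[0.54394581 0.03265815 0.16329684] [ 1.27117995e-01 -3.13764724e+00 -4.81761677e-04]
```

View pics/s2.png

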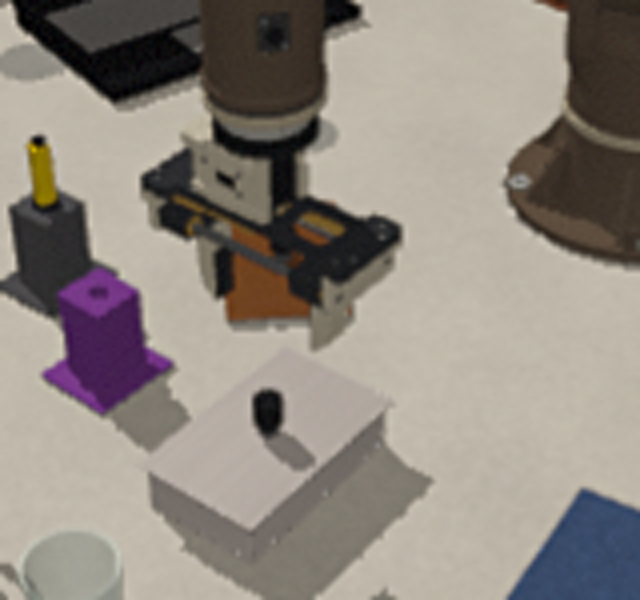

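View pics/t2.png

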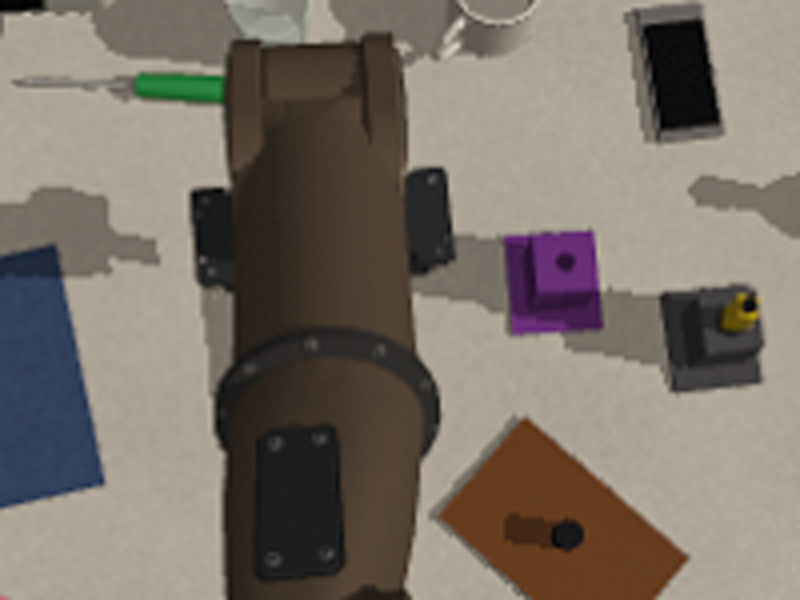

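The gripper is straight above the knob (scene crop: knob (267,410), fingers at (215,265) and (330,315)). Next I descend and grip.

```bash
python3 -m creep '[[[0,0,-3,0,0,0,1],[0,0,-6,0,0,0,1],[0,0,-8,0,0,0,1],[0,0,-9.2,0,0,0,1],[0,0,-9.2,0,0,0,1]]]'; python3 -m creep '[[[0,0,0,0,0,0,0],[0,0,0,0,0,0,-0.4],[0,0,0,0,0,0,-1],[0,0,0,0,0,0,-1],[0,0,0,0,0,0,-1]]]' 30;  python3 -m creep '[[[0,0,0,0,0,0,-1],[0,0,0,0,0,0,-1],[0,0,0,0,0,0,-1]]]' 30
```

```text
clock: 2.6
position: [0.5445, 0.0319, 0.071]
ee_rot: [0.125, -3.138, -0.0]
force: [0.0, 0.2, 0.3]
width: 1.0
clock: 3.1
position: [0.5448, 0.0314, 0.0714]
ee_rot: [-0.124, 3.139, 0.0]
force: [0.0, -0.1, -0.7]
width: 0.613
clock: 3.4
position: [0.5446, 0.0314, 0.071]
ee_rot: [0.124, -3.139, -0.0]
force: [-0.0, 0.3, 0.7]
width: 0.356
```

```bash
python3 -m creep '[[[0,0,0,0,0,0,-1],[0,0,0,0,0,0,-1],[0,0,0,0,0,0,-1],[0,0,0,0,0,0,-1]]]' 35; python3 -m creep '[[[0,0,0.5,0,0,0,-1],[0,0,1.5,0,0,0,-1],[0,0,3,0,0,0,-1],[0,0,5,0,0,0,-1],[0,0,5,0,0,0,-1]]]'
```

```text
clock: 3.8
position: [0.5446, 0.0312, 0.071]
ee_rot: [0.124, -3.139, 0.0]
force: [-0.3, -0.5, -0.4]
width: 0.268
clock: 4.3
position: [0.5464, 0.0316, 0.1238]
ee_rot: [-0.124, 3.135, 0.001]
force: [0.4, 0.5, -2.2]
width: 0.268
```

```bash
python3 -m creep '[[[0,0,0,0,0,0,-1],[0,0,0,0,0,0,-1]]]'
python3 - <<'E'
from h import *
i=arm.get_image("scene");crop(i,200,130,200,150,4,"pics/s3.png")
E
```

```text
clock: 4.5
position: [0.544, 0.0315, 0.1204]
ee_rot: [0.125, -3.138, -0.0]
force: [-0.5, 0.6, -2.4]
width: 0.265
```

View pics/s3.png

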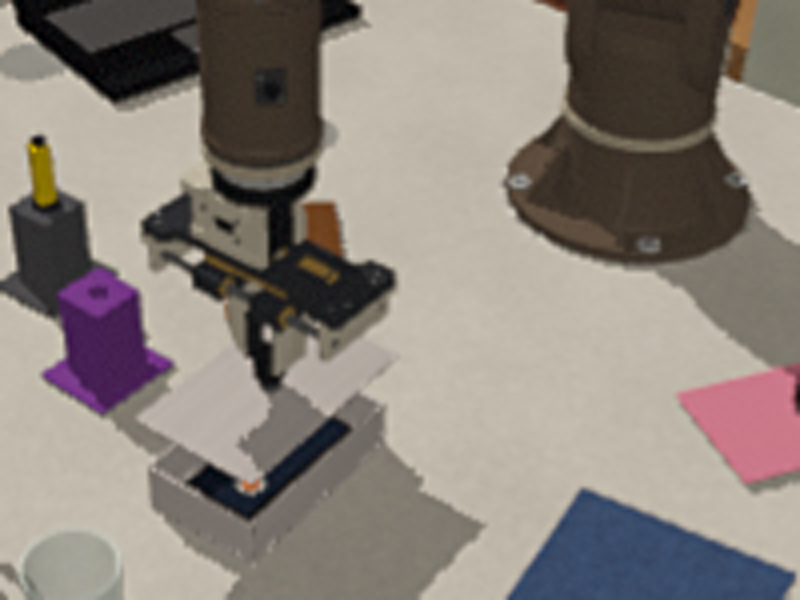

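The lid hangs level below the fingers (crop (270,400)), and the phone with the orange dot (250,485) is visible. I carry it to the mat.

```bash
python3 -m creep '[[[-0.4,1.5,0,0,0,0,-1],[-1.1,4.5,0,0,0,0,-1],[-2.1,8.5,0,0,0,0,-1],[-3.1,12.5,0,0,0,0,-1],[-4.1,16.5,0,0,0,0,-1]]]';python3 -m creep '[[[-1,4,0,0,0,0,-1],[-2,8,0,0,0,0,-1],[-2.8,11.5,0,0,0,0,-1],[-3.3,13.4,0,0,0,0,-1],[-3.5,14,0,0,0,0,-1]]]';python3 -m creep '[[[0,0,-0.5,0,0,0,-1],[0,0,-2,0,0,0,-1],[0,0,-3.5,0,0,0,-1],[0,0,-5,0,0,0,-1],[0,0,-6,0,0,0,-1]]]'; python3 -m creep '[[[0,0,-0.5,0,0,0,-1],[0,0,-0.8,0,0,0,-1],[0,0,-0.8,0,0,0,-1]]]'
```

```text
clock: 5.05
position: [0.5027, 0.1976, 0.1203]
ee_rot: [0.124, -3.138, 0.001]
force: [1.5, -1.3, -2.9]
width: 0.267
clock: 5.55
position: [0.4668, 0.3392, 0.12]
ee_rot: [0.131, -3.137, -0.0]
force: [-0.2, -0.7, -3.1]
width: 0.27
clock: 6.05
position: [0.4689, 0.3337, 0.0596]
ee_rot: [0.12, -3.138, 0.003]
force: [-0.7, -0.3, -2.9]
width: 0.268
clock: 6.35
position: [0.4688, 0.336, 0.053]
ee_rot: [-0.124, 3.139, -0.0]
force: [0.3, -0.5, -2.8]
width: 0.266
```

Run:
```python
from h import *
i=arm.get_image("scene");crop(i,260,160,200,150,4,"pics/s4.png")
```

```text
(no output)
```

View pics/s4.png

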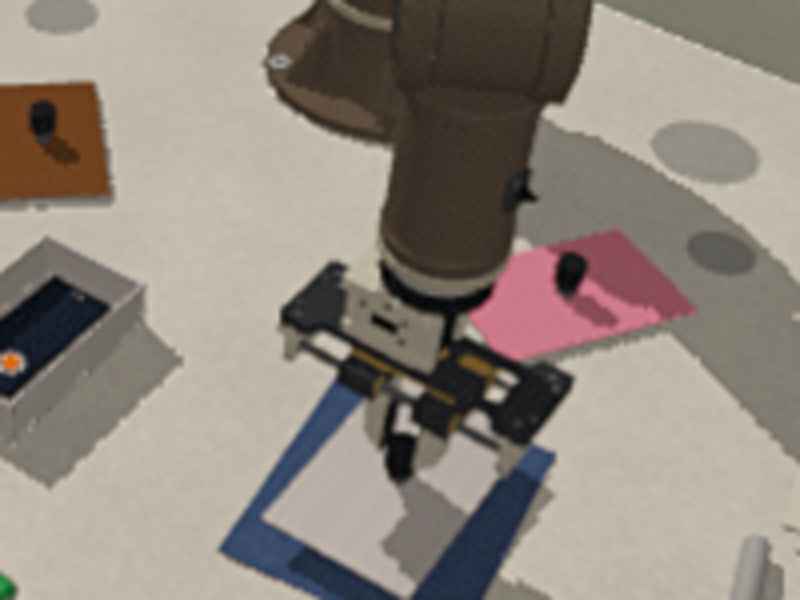

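The lid is level above the mat, about 19 mm to go. I lower slowly while watching the force.

```bash
python3 -m creep '[[[0,0,-0.4,0,0,0,-1],[0,0,-0.8,0,0,0,-1],[0,0,-1.2,0,0,0,-1],[0,0,-1.5,0,0,0,-1],[0,0,-1.7,0,0,0,-1]]]'; python3 -m creep '[[[0,0,-0.1,0,0,0,-1],[0,0,-0.1,0,0,0,-1]]]';python3 -m creep '[[[0,0,-0.1,0,0,0,-1],[0,0,-0.1,0,0,0,-1]]]'
```

```text
clock: 6.9
position: [0.4685, 0.3363, 0.0356]
ee_rot: [0.124, -3.139, 0.0]
force: [0.1, -0.1, -3.1]
width: 0.267
clock: 7.1
position: [0.4686, 0.3364, 0.0349]
ee_rot: [0.124, -3.139, 0.0]
force: [0.5, -0.3, -2.7]
width: 0.267
clock: 7.3
position: [0.4687, 0.3364, 0.0341]
ee_rot: [-0.124, 3.139, 0.0]
force: [0.2, 0.4, -1.7]
width: 0.268
```

Contact is beginning as the load drops. One more millimetre, then release.

```bash
python3 -m creep '[[[0,0,-0.1,0,0,0,-1],[0,0,-0.1,0,0,0,-1]]]';python3 -m creep '[[[0,0,0,0,0,0,-0.3],[0,0,0,0,0,0,0],[0,0,0,0,0,0,0.3],[0,0,0,0,0,0,0.3],[0,0,0,0,0,0,0.3]]]'; python3 -m creep '[[[0,0,0,0,0,0,0.3],[0,0,0,0,0,0,0.3],[0,0,0,0,0,0,0.3]]]'
```

```text
clock: 7.5
position: [0.4687, 0.3365, 0.0339]
ee_rot: [-0.124, 3.139, 0.001]
force: [-2.1, -2.4, 8.4]
width: 0.265
clock: 8.0
position: [0.4686, 0.3364, 0.033]
ee_rot: [0.124, -3.139, -0.0]
force: [-0.6, 0.1, 0.1]
width: 0.628
clock: 8.3
position: [0.4686, 0.3364, 0.033]
ee_rot: [0.124, -3.139, 0.0]
force: [-0.0, -0.1, -0.1]
width: 0.65
```

```bash
python3 -m creep '[[[0,0,2,0,0,0,0.3],[0,0,5,0,0,0,0.3],[0,0,10,0,0,0,0.3],[0,0,15,0,0,0,0.3],[0,0,20,0,0,0,0.5]]]'
python3 - <<'E'
from h import *
i=arm.get_image("scene");cv2.imwrite("pics/s5f.png",i[:,:,::-1]);crop(i,190,150,200,150,4,"pics/s5.png")
i=arm.get_image("top");cv2.imwrite("pics/t5f.png",i[:,:,::-1]);crop(i,150,150,200,150,4,"pics/t5.png")
E
```

```text
clock: 8.8
position: [0.4683, 0.336, 0.235]
ee_rot: [0.124, -3.139, 0.0]
force: [1.2, 1.8, 0.3]
width: 0.694
```

View pics/s5.png

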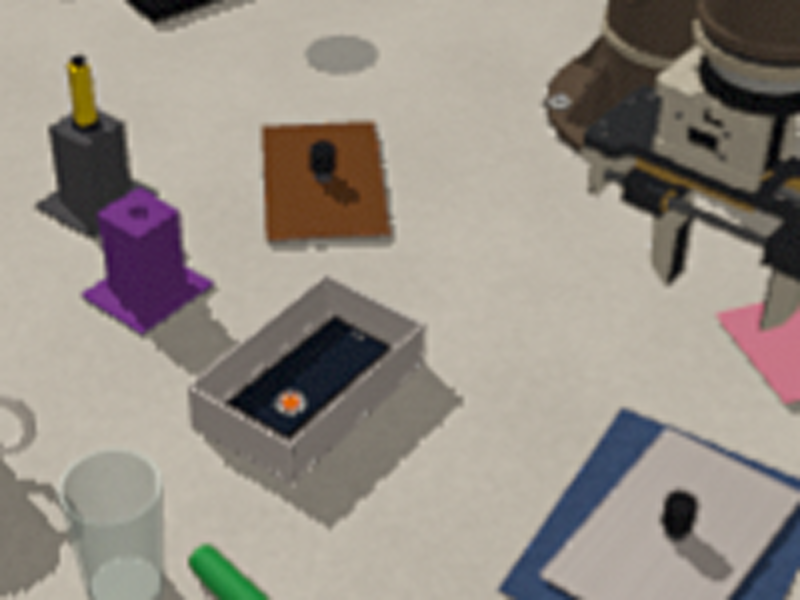

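View pics/t5.png

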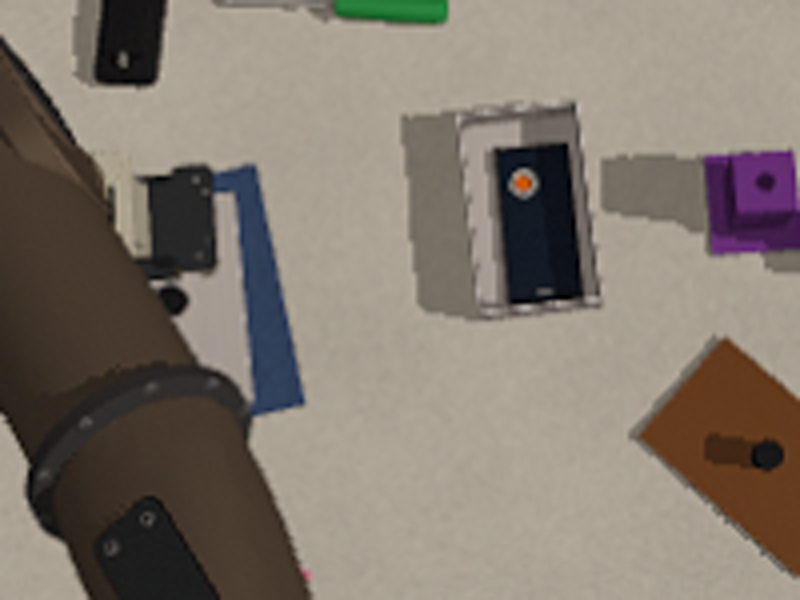

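Run:
```python
from h import *
np.set_printoptions(precision=4,suppress=True)
C={}
for n,f in(("scene","s5f"),("top","t5f")):
    i=cv2.imread(f"pics/{f}.png");hsv=cv2.cvtColor(i,cv2.COLOR_BGR2HSV)
    x0,y0,x1,y1=(240,230,290,270) if n=="scene" else (265,180,295,210)
    w=np.zeros(i.shape[:2]);R=i[y0:y1,x0:x1].astype(float)
    sat=(R[...,2]-R[...,0]).clip(30)-30     # red-blue weight
    yy,xx=np.mgrid[y0:y1,x0:x1];u=np.array([(xx*sat).sum(),(yy*sat).sum()])/sat.sum()
    m=cv2.inRange(hsv,(3,120,120),(20,255,255))[y0:y1,x0:x1];print(n,u,"mask",np.array([xx[m>0].mean(),yy[m>0].mean()]),(m>0).sum())
    C[n]=u;print(plane(n,u,.012))
print(tri(C["scene"],C["top"]))
sc=lambda x,y:(190+(x-1.5)/4,150+(y-1.5)/4)
tc=lambda x,y:(150+(x-1.5)/4,150+(y-1.5)/4)
for l,a,b in(("phone nr right",(291,436),None),("",(342,316),(580,300)),("",(390,345),(511,305)),("",(228,403),(569,143)),("",None,(495,149))):
    print("phone",plane("scene",sc(*a),.012)if a else"",plane("top",tc(*b),.012) if b else "")
for l,a,b in(("",(326,278),(600,303)),("",(425,327),(480,316)),("",(292,447),(458,117)),("",(190,388),(576,103))):
    print("box",plane("scene",sc(*a),.045),plane("top",tc(*b),.045),tri(sc(*a),tc(*b)))
print("lid knob",tri(sc(681,498),tc(173,298)))
print("bottle cap etc",plane("top",(463,175),.2), tri((149,142),(463,175)))
# yellow grip
i=cv2.imread("pics/scene0.png");crop(i[:,:,::-1],195,155,30,60,10,"pics/pr_s.png")
i=cv2.imread("pics/top0.png");crop(i[:,:,::-1],360,190,40,45,13,"pics/pr_t.png")
```

```text
scene [262.1928 250.0914] mask [262.1818 250.1818] 11
[0.5723 0.0338 0.012 ]
top [280.2869 195.2716] mask [280.3846 195.3846] 13
[0.5707 0.0368 0.012 ]
(array([0.5717, 0.0356, 0.0125]), np.float64(0.003299750538506505))
phone [0.5984 0.0616 0.012 ] 
phone [ 0.4687 -0.0093  0.012 ] [ 0.4666 -0.0115  0.012 ]
phone [0.467  0.0454 0.012 ] [0.463 0.048 0.012]
phone [ 0.6081 -0.0014  0.012 ] [ 0.6056 -0.0041  0.012 ]
phone  [0.6011 0.0607 0.012 ]
box [ 0.4698 -0.0269  0.045 ] [ 0.459  -0.0277  0.045 ] (array([ 0.4621, -0.0303,  0.0378]), np.float64(0.006246581045868973))
box [0.4578 0.0755 0.045 ] [0.4492 0.0736 0.045 ] (array([0.4513, 0.0723, 0.0385]), np.float64(0.0037830622053470373))
box [0.6275 0.0941 0.045 ] [0.622  0.0915 0.045 ] (array([0.6238, 0.0911, 0.0399]), np.float64(0.00154958006740609))
box [ 0.6389 -0.0092  0.045 ] [ 0.6331 -0.0102  0.045 ] (array([ 0.6353, -0.0114,  0.0407]), np.float64(0.0030848686979241128))
lid knob (array([0.4675, 0.3342, 0.0457]), np.float64(0.0005675414748935592))
bottle cap etc [ 0.589  -0.5401  0.2   ] (array([ 0.5918, -0.5439,  0.1932]), np.float64(0.002642709221981063))
```

View pics/pr_s.png

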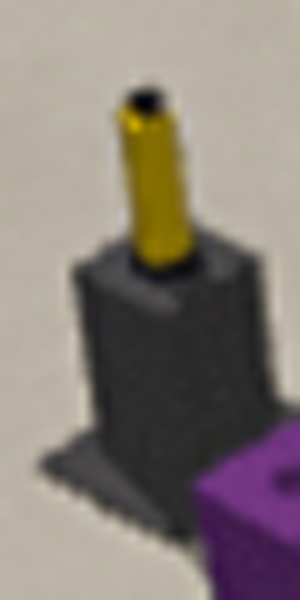

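View pics/pr_t.png

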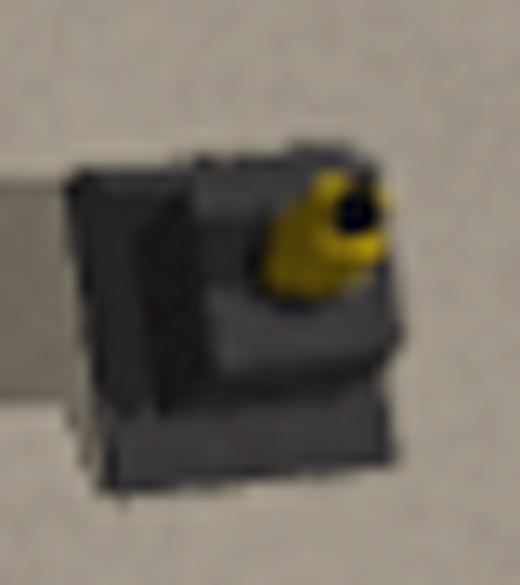

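Run:
```python
from h import *
a=(195+(146-4.5)/10,155+(99-4.5)/10);b=(360+(355-6)/13,190+(208-6)/13)
print(a,b,tri(a,b),plane("scene",a,.161),plane("top",b,.161))
# grip's lower end in scene (z .095): left/right bottoms
for p in((137,262),(192,262),(165,262)):print(plane("scene",(195+(p[0]-4.5)/10,155+(p[1]-4.5)/10),.095))
# base of grip in top view
for p in((262,265),(322,295),(290,283)):print(plane("top",(360+(p[0]-6)/13,190+(p[1]-6)/13),.095))
# top-view column top corners z .09
for p in((190,160),(355,145),(400,335),(225,385)):print("col",plane("top",(360+(p[0]-6)/13,190+(p[1]-6)/13),.09))
```

```text
(209.15, 164.45) (386.84615384615387, 205.53846153846155) (array([ 0.5027496 , -0.30175108,  0.15879585]), np.float64(0.002021009015608301)) [ 0.50520467 -0.29982277  0.161     ] [ 0.50158857 -0.30050944  0.161     ]
[ 0.51628885 -0.30314638  0.095     ]
[ 0.50238093 -0.28855655  0.095     ]
[ 0.5092069  -0.29571669  0.095     ]
[ 0.49959373 -0.29090501  0.095     ]
[ 0.49168569 -0.30585712  0.095     ]
[ 0.4948742  -0.29783195  0.095     ]
col [ 0.52789672 -0.27479415  0.09      ]
col [ 0.53129184 -0.31745843  0.09      ]
col [ 0.48198751 -0.32644378  0.09      ]
col [ 0.46974857 -0.28100929  0.09      ]
```

```bash
python3 -m creep '[[[0.2,-3,0,0,0,0,0.3],[0.5,-7.5,0,0,0,0,0.3],[0.7,-12.4,0,0,0,0,0.3],[1,-17.3,0,0,0,0,0.3],[1.2,-22.2,0,0,0,0,0.3]]]';python3 -m creep '[[[0.2,-4.9,0,0,0,0,0.3],[0.5,-9.8,0,0,0,0,0.3],[0.7,-14.7,0,0,0,0,0.3],[1,-19.6,0,0,0,0,0.3],[1.2,-24.5,0,0,0,0,0.3]]]';python3 -m creep '[[[0.3,-4.9,0,0,0,0,0.3],[0.6,-9.8,0,0,0,0,0.3],[0.9,-14,0,0,0,0,0.3],[1,-17,0,0,0,0,0.3],[1,-17,0,0,0,0,0.3]]]';python3 -m creep '[[[0,0,0,0,0,0,0.3],[0,0,-1,0,0,0,0.3],[0,0,-1,0,0,0,0.3]]]'
python3 - <<'E'
from h import *
i=arm.get_image("scene");crop(i,160,90,120,130,4,"pics/s6.png")
i=arm.get_image("top");crop(i,300,130,150,130,4,"pics/t6.png")
o=arm.observe();print(o['position'],o['joints'])
E
```

```text
clock: 9.4
position: [0.4803, 0.1125, 0.2329]
ee_rot: [-0.125, 3.139, 0.0]
force: [0.9, -0.9, 0.6]
width: 0.651
clock: 9.9
position: [0.4923, -0.1324, 0.233]
ee_rot: [-0.125, 3.139, 0.0]
force: [0.7, 1.1, 0.4]
width: 0.646
clock: 10.4
position: [0.501, -0.3059, 0.2328]
ee_rot: [0.114, -3.139, 0.004]
force: [-0.9, -0.5, -0.0]
width: 0.651
clock: 10.7
position: [0.5024, -0.2985, 0.2215]
ee_rot: [0.128, -3.137, -0.003]
force: [-0.3, 0.5, -0.2]
width: 0.65
[ 0.5026615  -0.29923447  0.2225447 ] [ 0.0626068   0.39522715  0.53634479  1.70564981 -0.22264731  1.10292918
  2.31810638]
```

View pics/s6.png

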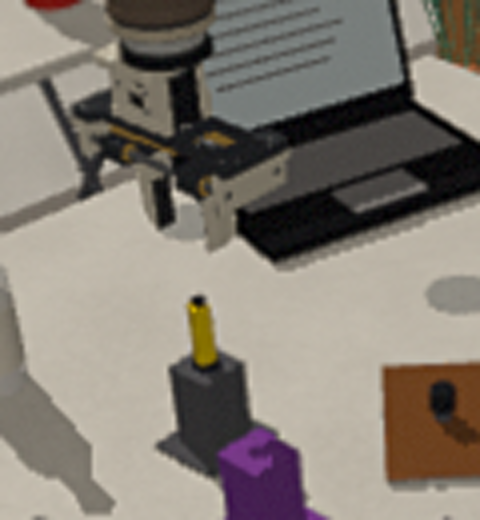

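View pics/t6.png

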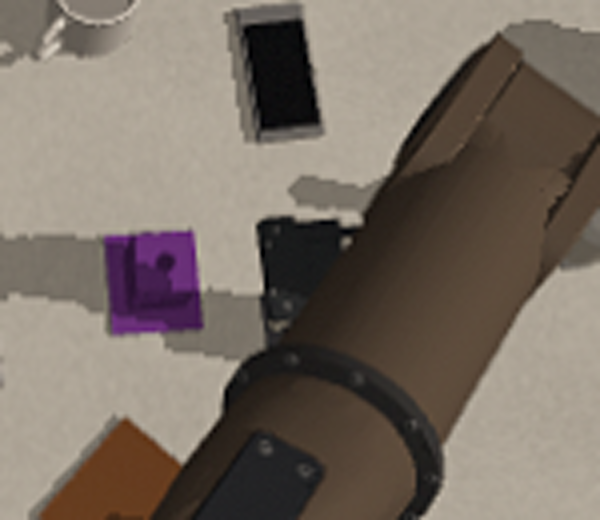

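Scene crop: the fingers stand centred above the probe (cap at (199,300)), and the shadow on the purple stand is only the gripper's. Descend and grip.

```bash
python3 -m creep '[[[0,0,-2.5,0,0,0,0.3],[0,0,-5,0,0,0,0.3],[0,0,-7.5,0,0,0,0.3],[0,0,-9.5,0,0,0,0.3],[0,0,-10.2,0,0,0,0.3]]]';python3 -m creep '[[[0,0,0,0,0,0,0],[0,0,0,0,0,0,-0.5],[0,0,0,0,0,0,-1],[0,0,0,0,0,0,-1],[0,0,0,0,0,0,-1]]]' 25; python3 -m creep '[[[0,0,0,0,0,0,-1],[0,0,0,0,0,0,-1],[0,0,0,0,0,0,-1],[0,0,0,0,0,0,-1],[0,0,0,0,0,0,-1]]]' 25
```

```text
clock: 11.3
position: [0.5019, -0.2993, 0.1193]
ee_rot: [0.126, -3.137, -0.002]
force: [-0.0, -1.0, -0.4]
width: 0.65
clock: 11.8
position: [0.5029, -0.3008, 0.1217]
ee_rot: [-0.124, 3.138, -0.001]
force: [0.0, -0.2, 0.9]
width: 0.263
clock: 12.3
position: [0.5029, -0.3009, 0.1215]
ee_rot: [-0.124, 3.138, -0.001]
force: [-0.5, -0.1, 5.6]
width: 0.211
```

```bash
python3 -m creep '[[[0,0,0,0,0,0,-1],[0,0,0,0,0,0,-1],[0,0,0,0,0,0,-1]]]' 25
python3 - <<'E'
from h import *
i=arm.get_image("scene");crop(i,170,110,100,100,6,"pics/s7.png")
o=arm.observe();print(o['force'],o['ft_torque'],o['width'])
E
```

```text
clock: 12.6
position: [0.5029, -0.3009, 0.1214]
ee_rot: [-0.124, 3.138, -0.001]
force: [-0.9, -0.1, 5.3]
width: 0.208
[-0.57687138  0.08299894  5.03631832] [-0.03296659  0.12889465 -0.00985111] 0.2088641829969036
```

View pics/s7.png

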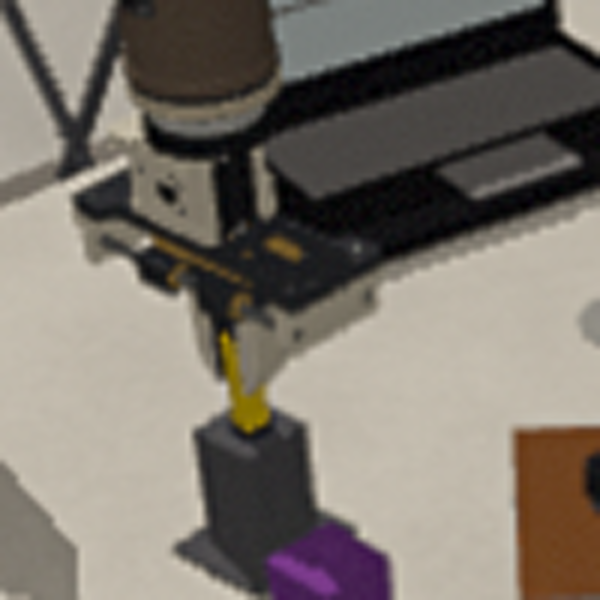

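```bash
python3 -m creep '[[[0,0,0.3,0,0,0,-1],[0,0,0.8,0,0,0,-1],[0,0,1.5,0,0,0,-1],[0,0,2,0,0,0,-1],[0,0,2,0,0,0,-1]]]' 25
python3 - <<'E'
from h import *
o=arm.observe();print(o['force'],o['ft_torque'],o['width'],o['position'])
E
python3 -m creep '[[[0,0,1,0,0,0,-1],[0,0,2.5,0,0,0,-1],[0,0,4,0,0,0,-1],[0,0,5.5,0,0,0,-1],[0,0,7,0,0,0,-1]]]'
python3 -m creep '[[[0,0,1,0,0,0,-1],[0,0,2,0,0,0,-1],[0,0,3,0,0,0,-1],[0,0,3,0,0,0,-1],[0,0,3,0,0,0,-1]]]'
python3 - <<'E'
from h import *
i=arm.get_image("scene");crop(i,170,80,100,100,6,"pics/s8.png")
o=arm.observe();print(o['force'],o['ft_torque'],o['width'],o['position'],o['joints'])
E
```

```text
clock: 13.15
position: [0.5028, -0.3007, 0.1419]
ee_rot: [-0.124, 3.138, -0.0]
force: [1.0, -1.7, -0.1]
width: 0.211
[ 0.99591219 -1.70312439 -0.06501707] [-0.22307157 -0.07322104  0.04765296] 0.21091559073104138 [ 0.50284702 -0.30066235  0.14193455]
clock: 13.65
position: [0.5023, -0.3001, 0.212]
ee_rot: [0.125, -3.138, -0.001]
force: [0.2, -0.2, -1.7]
width: 0.21
clock: 14.15
position: [0.5026, -0.3005, 0.2409]
ee_rot: [0.124, -3.139, -0.0]
force: [0.1, 0.6, -0.6]
width: 0.211
[-0.28987632  0.02290184 -0.75760207] [0.03335752 0.02979927 0.02587604] 0.21064749456842688 [ 0.50240387 -0.30038321  0.24056761] [ 0.05760336  0.38033275  0.54451634  1.68023709 -0.21311826  1.14135798
  2.30989994]
```

View pics/s8.png

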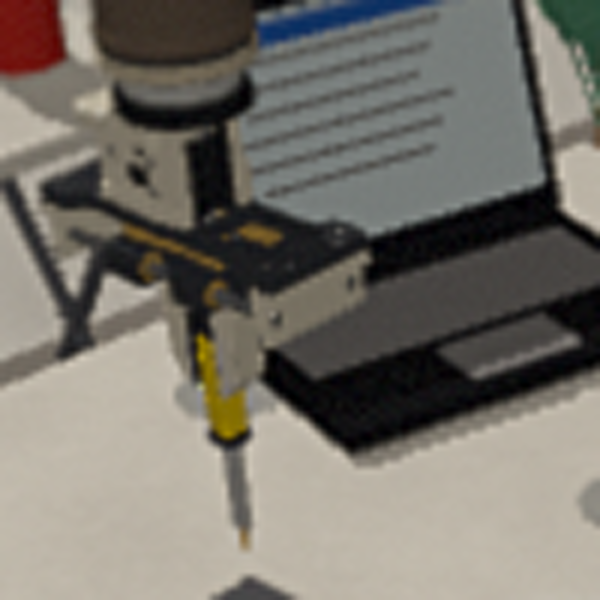

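Run:
```python
from h import *
for z in(.13,.149,.209,.214,.27): 
    p=proj("scene",(.5025,-.3005,z)); print(z,(p-[170,80])*6+2.5)
for t in(-.14,.14):
    print(t,(proj("scene",(.5025+t*.113,-.3005,.13))-[170,80])*6+2.5,(proj("scene",(.5025,-.3005+t*.113,.13))-[170,80])*6+2.5)
i=arm.get_image("top");crop(i,330,150,120,100,6,"pics/t8.png")
```

```text
0.13 [246.16314953 551.09820648]
0.149 [242.59179438 524.22354176]
0.209 [230.92433204 436.26492206]
0.214 [229.92443315 428.71540276]
0.27 [218.42098197 341.72942207]
-0.14 [266.82844702 540.70891995] [229.9034056  541.22289805]
0.14 [225.24580212 561.61713974] [262.63114498 561.10012299]
```

View pics/t8.png

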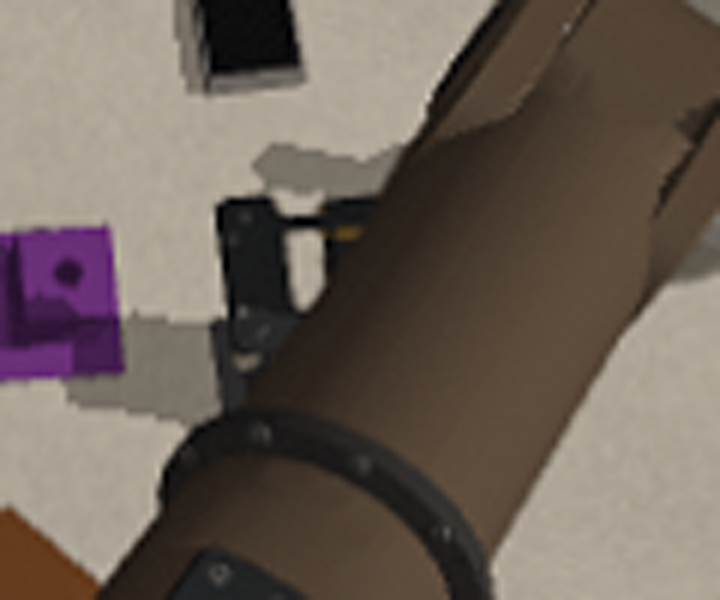

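Predicted tip pixel for an upright probe is (246,551), and the seen one is (245,548), so it is upright and about 40 mm clear of the stand. Carry it to the dot.

```bash
python3 -m creep '[[[0.3,1.5,0,0,0,0,-1],[0.9,4.5,0,0,0,0,-1],[1.7,8.5,0,0,0,0,-1],[2.5,12.5,0,0,0,0,-1],[3.3,16.5,0,0,0,0,-1]]]';python3 -m creep '[[[0.8,4,0,0,0,0,-1],[1.6,8,0,0,0,0,-1],[2.5,12,0,0,0,0,-1],[3.2,15.5,0,0,0,0,-1],[3.6,17,0,0,0,0,-1]]]';python3 -m creep '[[[0,0.05,-1,0,0,0,-1],[0,0.1,-3,0,0,0,-1],[0,0.1,-5,0,0,0,-1],[0,0.1,-7,0,0,0,-1],[0,0.1,-8,0,0,0,-1]]]';python3 -m creep '[[[0,0,-0.5,0,0,0,-1],[0,0,-0.5,0,0,0,-1],[0,0,-0.5,0,0,0,-1]]]'
python3 - <<'E'
from h import *
i=arm.get_image("scene");cv2.imwrite("pics/s9f.png",i[:,:,::-1]);crop(i,210,170,100,100,6,"pics/s9.png")
i=arm.get_image("top");crop(i,230,140,100,100,6,"pics/t9.png")
o=arm.observe();p=o['position'];print(o['force'],o['ft_torque'],o['width'],p)
for z in(.012,):print((proj("scene",(p[0],p[1],z))-[210,170])*6+2.5)
print((proj("scene",(p[0],p[1],p[2]-.1095))-[210,170])*6+2.5)
E
```

```text
clock: 14.75
position: [0.5355, -0.1327, 0.2407]
ee_rot: [0.125, -3.139, -0.001]
force: [1.4, -0.1, -0.9]
width: 0.208
clock: 15.25
position: [0.5713, 0.0403, 0.2404]
ee_rot: [0.134, -3.138, -0.003]
force: [-0.4, 0.1, -0.6]
width: 0.212
clock: 15.75
position: [0.57, 0.0336, 0.1589]
ee_rot: [0.121, -3.136, 0.002]
force: [0.2, -0.4, -1.5]
width: 0.212
clock: 16.05
position: [0.5721, 0.0351, 0.1567]
ee_rot: [-0.124, 3.138, 0.0]
force: [-0.2, -0.3, -0.2]
width: 0.212
[ 0.05276925 -0.35940274 -0.57997236] [ 0.03436885  0.00628685 -0.02618292] 0.20999665682395424 [0.57215836 0.03528941 0.15686732]
[317.70606428 484.31022554]
[315.80107157 436.40409199]
```

View pics/s9.png

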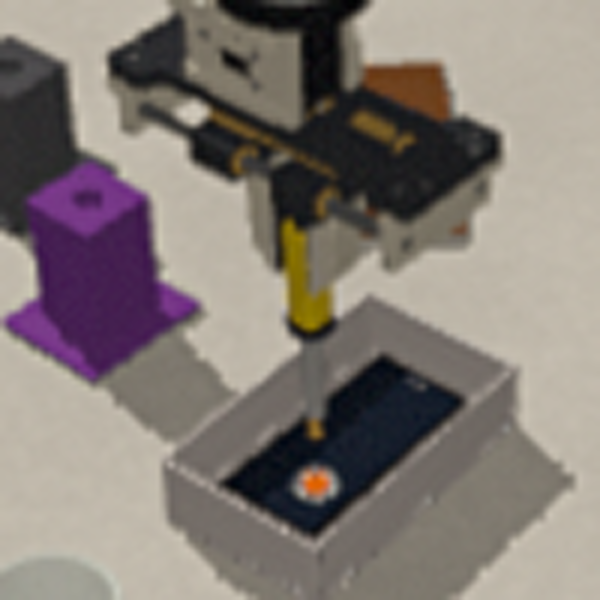

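View pics/t9.png

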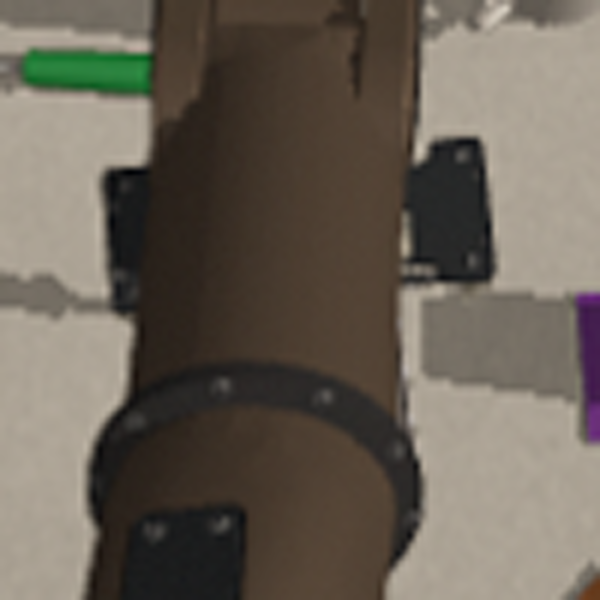

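Predicted landing pixel (318,484) matches the dot at (316,483), and the predicted tip matches the seen one (316,438). I descend in small steps.

```bash
python3 -m creep '[[[0,0,-1,0,0,0,-1],[0,0,-2,0,0,0,-1],[0,0,-2.8,0,0,0,-1],[0,0,-3.2,0,0,0,-1],[0,0,-3.2,0,0,0,-1]]]'; for i in 1 2; do python3 -m creep '[[[0,0,0,0,0,0,-1]]]'; done; python3 -m creep '[[[0,0,-0.1,0,0,0,-1],[0,0,-0.2,0,0,0,-1],[0,0,-0.3,0,0,0,-1],[0,0,-0.3,0,0,0,-1]]]'; for i in 1 2; do python3 -m creep '[[[0,0,0,0,0,0,-1]]]'; done
```

```text
clock: 16.65
position: [0.571, 0.0353, 0.1231]
ee_rot: [0.124, -3.138, 0.0]
force: [0.3, 0.2, -0.6]
width: 0.209
clock: 16.75
position: [0.5717, 0.0353, 0.124]
ee_rot: [0.124, -3.139, 0.0]
force: [-0.9, -0.5, -0.8]
width: 0.212
clock: 16.85
position: [0.5719, 0.0353, 0.1244]
ee_rot: [-0.124, 3.139, 0.0]
force: [-0.1, -1.1, -0.9]
width: 0.212
clock: 17.25
position: [0.5716, 0.0354, 0.121]
ee_rot: [-0.124, 3.139, 0.0]
force: [0.1, -0.9, 0.2]
width: 0.211
clock: 17.35
position: [0.5717, 0.0354, 0.1211]
ee_rot: [-0.124, 3.139, 0.0]
force: [-0.2, -0.1, 0.6]
width: 0.212
clock: 17.45
position: [0.5717, 0.0354, 0.1211]
ee_rot: [-0.124, 3.139, 0.0]
force: [0.7, 0.3, -0.7]
width: 0.212
```

```bash
python3 -m creep '[[[0,0,-0.1,0,0,0,-1],[0,0,-0.2,0,0,0,-1],[0,0,-0.3,0,0,0,-1],[0,0,-0.3,0,0,0,-1]]]'; for i in 1 2 3 4 5 6; do python3 -m creep '[[[0,0,0,0,0,0,-1]]]' | grep -E "pos|force"; done
```

```text
clock: 17.85
position: [0.5716, 0.0354, 0.1179]
ee_rot: [0.124, -3.139, -0.0]
force: [0.1, 0.6, 1.4]
width: 0.211
position: [0.5717, 0.0354, 0.1181]
force: [0.3, 0.2, 0.1]
position: [0.5716, 0.0354, 0.1181]
force: [0.9, -0.0, 0.7]
position: [0.5717, 0.0354, 0.1181]
force: [0.2, 0.1, 0.8]
position: [0.5717, 0.0354, 0.1181]
force: [0.7, -0.6, 0.1]
position: [0.5716, 0.0354, 0.1181]
force: [-0.8, -1.0, 0.0]
position: [0.5716, 0.0354, 0.118]
force: [0.9, 1.1, 0.6]
```

```bash
python3 -m creep '[[[0,0,-0.1,0,0,0,-1],[0,0,-0.2,0,0,0,-1],[0,0,-0.3,0,0,0,-1],[0,0,-0.3,0,0,0,-1]]]'; for i in 1 2 3 4 5 6 7 8; do python3 -m creep '[[[0,0,0,0,0,0,-1]]]' | grep -E "pos|force"; done
python3 - <<'E'
from h import *
i=arm.get_image("scene");cv2.imwrite("pics/s10f.png",i[:,:,::-1]);crop(i,230,190,75,75,8,"pics/s10.png")
o=arm.observe();p=o['position']
for z in(.012,.024,.084,.089):print(z,(proj("scene",(p[0],p[1],z))-[230,190])*8+3.5)
E
```

```text
clock: 18.85
position: [0.5716, 0.0354, 0.1149]
ee_rot: [0.124, -3.139, -0.0]
force: [-0.4, 0.2, 2.5]
width: 0.21
position: [0.5716, 0.0354, 0.115]
force: [0.9, 0.6, 1.5]
position: [0.5716, 0.0354, 0.1151]
force: [-0.4, 0.2, 1.9]
position: [0.5716, 0.0354, 0.1151]
force: [0.9, 0.2, 2.2]
position: [0.5716, 0.0354, 0.1151]
force: [-0.2, 0.2, 1.7]
position: [0.5716, 0.0354, 0.1151]
force: [0.1, 0.2, 1.4]
position: [0.5716, 0.0354, 0.115]
force: [-0.1, -0.6, 1.8]
position: [0.5716, 0.0354, 0.115]
force: [-0.1, -0.0, 1.1]
position: [0.5716, 0.0354, 0.115]
force: [0.2, 0.5, 1.6]
0.012 [264.90918747 485.34090725]
0.024 [264.06460492 463.92975965]
0.084 [259.68517998 352.78418204]
0.089 [259.3080074  343.20231834]
```

View pics/s10.png

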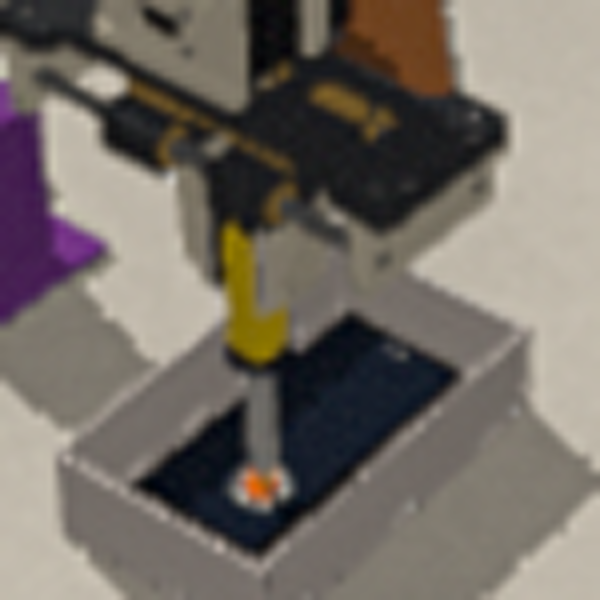

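The probe is upright with its tip inside the orange dot (crop (262,485)). Mean force is about 2.3 N net of the probe's weight, roughly 6 mm of plunger. One last check of the lid and bystanders before handing in.

Run:
```python
from h import *
i=arm.get_image("top");cv2.imwrite("pics/t11.png",i[:,:,::-1])
s=cv2.imread("pics/s10f.png")
cv2.imwrite("pics/s11.png",s)
```

```text
(no output)
```

View pics/t11.png

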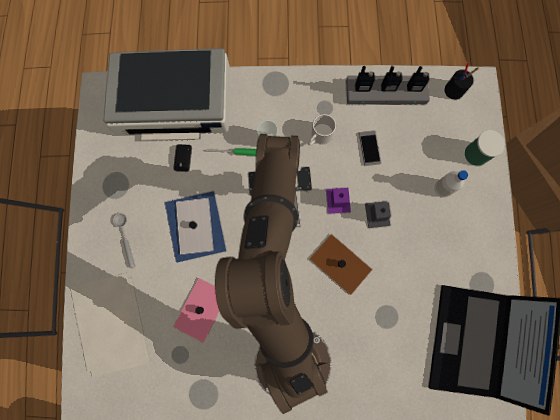

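View pics/s11.png

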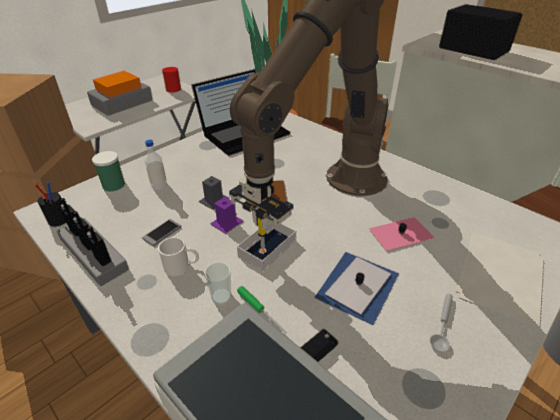

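The lid lies centred and knob up on the mat (top (194,225)), the bystanders are where they started, and the probe is on the dot.

```bash
python3 -c "
from cell import arm
print(arm.sign_off())"
```

```text
the job is handed in; nothing more can be done
None
```

I set the lid knob up in the middle of the mat and let go of it. The arm is now holding the yellow probe upright on the orange dot. I handed the job in at about 19 s of the 58 s allowed; it reports no verdict.

**Last checks:**
- **Tip position:** measured x, y is (0.5716, 0.0354), against the dot at (0.5717, 0.0356). In the scene view the tip sits inside the dot.
- **Pressing force:** about 2.3 N after allowing for the probe's weight, which means the tip is pushed in about 6 mm. Single readings vary by about 1 N.
- **Lid and other things:** in the last pictures the lid lies flat and centred on the mat. No bystander looked moved compared with the start pictures; I compared them by eye only.

**Small disagreements:**
- The two cameras differed by about 3 mm on the dot's place; I aimed between the two.
- Triangulated heights came out up to a few millimetres low.
- The jaws read about 19.4 mm on the 18 mm grip. The probe may be turned slightly about its own axis in the jaws, but it looked upright.
- Uprightness and the landing point were checked in the scene view only, because the arm hides the probe from the top camera.

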